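# Slide the sweeping board out over the scrap bowl and hold it

### The job

Slide the wooden board straight out along its stand, over the steel bowl and without lifting it off the stand, until the dark line across the board lies over the stand's red outer edge. So far out the board would tip if let go: finish while still holding it by the dark grab bar at its tail, flat and level on the stand with the orange scraper still lying on it. Do not disturb the bowl, the mug, the honey jar or the timer.

Things in the scene. Friction and masses are not known exactly. Their poses are not given: they have to be found in the camera images.
- stand: Low dark steel bench stand, 300 (x) x 150 (y) x 85 mm high, with a red strip, 10 mm wide, along its outer edge. It is fixed to the table, and lies roughly across in front of the robot with the red edge to the robot's right. Origin: centre of its underside, on the table; its x axis points outward (the way the board is to slide), z up.
- stand_edge (a point): Middle of the stand's outer (red) top edge: 150 mm from the stand's origin along the stand's x, 85 mm above the table. Axes as the stand's.
- board: Loose light wooden board, 360 (x) x 90 (y) x 14 mm, 0.3 to 0.5 kg, lying flat and roughly lengthwise on the stand, sticking out 40 to 90 mm past the red edge. Origin: centre of its underside; x points outward along it. A dark grab bar stands across it 145 mm behind the origin. It tips by itself once it overhangs more than about 190 mm; with the line at the edge it overhangs 225 mm.
- board_line (a point): Middle of the dark line, 6 mm wide, that runs across the board's upper face, 45 mm behind the board's origin and 100 mm ahead of the centre of the grab bar. Axes as the board's.
- board_grip (a point): Centre of the dark wooden grab bar near the board's tail, 25 mm above the board's upper face. The bar is 22 mm thick along the board's x, 66 mm long across it, and rises 40 mm above the upper face. Pinch it here from above, fingers closing along the board's x; pinched firmly, it keeps the board from tipping. Axes as the board's.
- scraper: Small orange dough scraper, 34 x 60 x 10 mm, lying loose on the outer half of the board, about 65 mm ahead of the board's centre; it slides off only if the board is jerked or tips. Origin: centre of its underside.
- scrap_bowl: Open steel bowl, 171 mm across, 62 mm high, loose on the table just beyond the red edge, under the board's path (23 mm below the board's underside). Origin: centre of its underside.
- glass_mug: Clear glass mug, 77 mm across (116 mm with its handle), 100 mm high, loose on the table beyond the stand. Origin: centre of its underside.
- honey_jar: Honey jar with a gold lid, 77 mm across, 120 mm high, loose on the table beyond the stand. Origin: centre of its underside.
- timer: White kitchen timer with a red knob, 66 mm across, 46 mm high, loose on the table beyond the stand. Origin: centre of its underside.
Things that resemble listed ones, but are neither listed nor needed, are in the scene too. What is meant by the scraper is not blue, green or turquoise, and is the smaller of those in its own colour.

How it is judged:
By the outcome, as a careful person would: the job done as asked, in the order asked, and still so for the second after the job is handed in, while the arm keeps its last pose, push and grip.
It also fails if it takes over 32 s, if anything falls off the work surface, if the arm or the gripper's body presses on something with over 40 N, if the wrist force passes 120 N, or if a joint passes its speed limit or range.

### The arm

A 6-joint arm with a two-finger parallel gripper is mounted at the origin on a cart in front of the work surface, level with it; the furniture and walls round the work are solid. World frame = base frame: x ahead of the robot, y to its left, z up, the work surface at z = 0. Lengths are in mm, angles in rad, forces in N, time in s.
With the tool pointing down it reaches from about 275 to 750 mm from the base axis. Payload 10.2 kg.
Tool frame: the origin (TCP) lies midway between the tips of the shut fingers; the grasp point (between the pads) lies bot.grip_depth behind it (bot.grip_depth is the distance from the TCP to the grasp point, in mm); z points along the fingers, y is the line along which they close (so a half turn about z gives the same grasp; the last joint's range is limited). The gripper opens to 85 mm and grips with 20 to 120 N. Pads are 22 mm wide; open, the fingers measure 114 mm over their backs; the gripper's body (76 mm by 85 mm) begins 54 mm behind the grasp point. The pads swing forward as they close: fully open they stand 13 mm farther back than shut.
Start: joints at [-1.507, 0.313, 1.498, -0, 1.331, -0.223], TCP at [148.501, -503.566, 231.294] pointing down, gripper open.
Joint ranges: [-2.94, 2.94], [-0.97, 2.17], [0.19, 2.56], [-1.23, 4.37], [0.02, 3.11], [-2.88, 2.88]. Speed limits (rad/s): [2.39, 2.39, 3.01, 3.14, 3.14, 3.14].

### API

Orientations are given as a unit quaternion [w, x, y, z].
In Python, from workcell import telemetry, viewer, finish_job, spot_in, silhouettes, bot gives the robot as it stands.
- The arm moves only by the shell command python3 -m crank 'ROWS' [FORCE]. ROWS is JSON, a list of rows, each an object with "claw": the opening, from 0 (shut) to 1 (fully open); "xyz": the shift along the tool's x, y, z as a fraction of full scale, a list of three; "roll": the turn about the tool's z as a fraction of full scale. A call has 1 to 10 rows; each row shifts and turns the commanded pose from where the row before left it, along the tool's axes as they then stand; what a row does not reach is not made up. Full scale, the value 1, is 0.05 m for a shift and pi rad for a turn. A row lasts 1/8 s, in which the tool goes at most 62.5 mm and 10.7 degrees, less where a joint would pass 70% of its speed; a pose out of reach is approached as far as the arm can. A call with a number of a shift or a turn outside -1 to 1 is refused whole. A call with a gripper value outside its range is refused whole. The fingers move at their own pace and stop on an object; FORCE is the grip in N (left out, the last holds). Time passes only in rows, so rows that do not move let the fingers close. It gives the time, the measured TCP pose, the force, the opening and the grip force at its end, in the units of the state.
- telemetry.get_obs(): the state, without advancing time (a new reading comes with each control period).
- viewer.get_image(name): name is "scene" or "top" or "wrist"; returns a dict with "color" (400x640x3 uint8, red, green, blue), "range_z" (400x640 float32, mm along the optical axis (not along the pixel's ray), 0 where there is no reading), "fx", "fy", "cx", "cy" (pixels), "rvec" (rotation vector, rad) and "tvec" (3), from world to camera coordinates, as OpenCV has them. Camera axes: x right, y down, z forward; pixel columns grow to the right and rows downward; lengths in mm; the calibration is good to about 2 mm. A picture is of the moment at which its call begins.
- finish_job(): hands the job in; it is judged then, once.
Trained networks look in the newest picture that a camera, given by its name, has taken for a name from the list of things; names that differ only in an ending like _2 or _b are one class to them, and where a whole thing is asked for, a point or a joint stands for the part that bears it (a point fixed in the world has none). Each returns a list of dicts, best first, with "conf" (0 to 1); they miss things now and then, are a little off and sometimes report something else, mostly with a low value. They report only what shows in the picture. A call takes as long as a camera call. They do not tell look-alikes from the thing itself.
- spot_in(target, camera): "point" ([x, y, z] in mm, in world coordinates, good to about 4 mm: the middle of the surface that is visible of it).
- silhouettes(target, camera): "pixels" (400x640 bool, what is visible of it).
The state is a dict: "t": time; "q": joint angles; "joint_vel": joint speeds; "joint_torque": joint torques, N m; "position": TCP position; "tcp_rot": TCP orientation; "force": force on the tool from outside, world axes, zero at the start; "wrist_torque": the same for the moment, N m; "width": opening from 0.0 (shut) to 1.0 (fully open); "grasp_force": force on a finger pad.
Only numpy, scipy, OpenCV 4.12 (cv2) and the standard library are available. Lean on these libraries where they do the work, as an engineer would, in place of code of your own. Each camera call takes 0.05 s, during which the arm holds its last target. There are 200 camera calls.

## Working session

There is one attempt and no reset: what is moved stays moved. The work goes in short steps, Python scripts to look and compute and a shell command to move; the robot and the scene stay as the last step left them, time stands still between calls to the robot, and variables do not carry over. Pictures are saved under pics/ and viewed, at most 10 in all, crops included, and the job is handed in when it is done.

```bash
mkdir -p pics; ls; cat > h.py <<'E'
import numpy as np, cv2
from workcell import telemetry, viewer, finish_job, spot_in, silhouettes, bot
def cloud(im):
    z=im["range_z"].astype(float); v,u=np.indices(z.shape)
    P=np.stack([(u-im["cx"])/im["fx"]*z,(v-im["cy"])/im["fy"]*z,z],-1)
    R=cv2.Rodrigues(np.array(im["rvec"],float))[0]
    W=(P-np.array(im["tvec"]).ravel())@R
    W[z<=0]=np.nan
    return W
E
python3 - <<'E'
from h import *
o=telemetry.get_obs(); print({k:np.round(o[k],3) for k in("t","q","position","tcp_rot","force","width")}, bot.grip_depth)
for c in("top","scene"):
    im=viewer.get_image(c); cv2.imwrite(f"pics/{c}0.png",im["color"][...,::-1])
    for n in ("stand","board","board_line","board_grip","stand_edge","scraper","scrap_bowl","glass_mug","honey_jar","timer"):
        try: print(c,n,[(np.round(d["point"]).tolist(),round(d["conf"],2)) for d in spot_in(n,c)[:4]])
        except Exception as e: print(n,e)
E
```

```text
pics
{'t': np.float64(0.0), 'q': array([-1.507,  0.313,  1.498,  0.   ,  1.331, -0.223]), 'position': array([ 148.489, -503.294,  230.729]), 'tcp_rot': array([-0.001,  0.99 ,  0.143,  0.   ]), 'force': array([0.198, 0.31 , 0.168]), 'width': np.float64(0.999)} 18.700000000000003
top stand [([486.0, 85.0, 85.0], 0.76)]
top board [([455.0, 66.0, 99.0], 0.79)]
top board_line [([452.0, 62.0, 101.0], 0.74)]
top board_grip [([451.0, 62.0, 96.0], 0.97), ([420.0, -199.0, 14.0], 0.55)]
top stand_edge [([490.0, 86.0, 84.0], 0.78)]
top scraper [([318.0, 179.0, 17.0], 0.88), ([574.0, -236.0, 8.0], 0.81), ([419.0, -9.0, 108.0], 0.74), ([576.0, -81.0, 16.0], 0.68)]
top scrap_bowl [([418.0, -201.0, 18.0], 0.84)]
top glass_mug [([802.0, 92.0, 53.0], 0.61), ([452.0, 60.0, 98.0], 0.61)]
top honey_jar [([757.0, -69.0, 116.0], 0.67)]
top timer [([787.0, -217.0, 30.0], 0.84)]
scene stand [([425.0, 121.0, 83.0], 0.9), ([457.0, 110.0, 94.0], 0.33)]
scene board [([456.0, 110.0, 99.0], 0.88), ([430.0, 124.0, 86.0], 0.33)]
scene board_line [([458.0, 107.0, 98.0], 0.64)]
scene board_grip [([457.0, 106.0, 94.0], 0.76)]
scene stand_edge [([429.0, 124.0, 87.0], 0.59), ([416.0, -3.0, 108.0], 0.19), ([771.0, 99.0, 67.0], 0.19)]
scene scraper [([314.0, 182.0, 14.0], 0.97), ([567.0, -235.0, 10.0], 0.67), ([663.0, 45.0, 12.0], 0.66), ([415.0, -2.0, 113.0], 0.56)]
scene scrap_bowl []
scene glass_mug [([771.0, 95.0, 68.0], 0.85)]
scene honey_jar [([749.0, -57.0, 83.0], 0.83)]
scene timer [([778.0, -210.0, 28.0], 0.54), ([750.0, -56.0, 82.0], 0.23)]
```

View pics/top0.png

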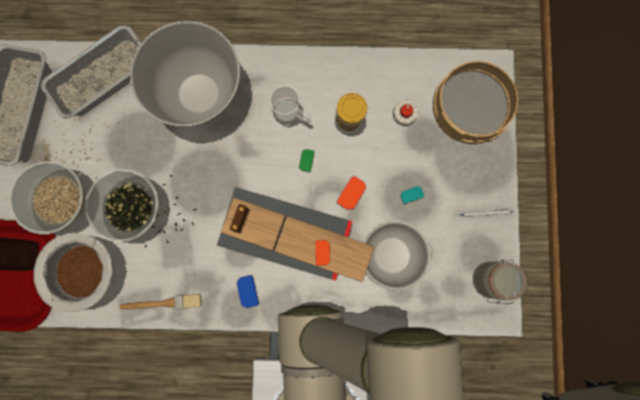

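View pics/scene0.png

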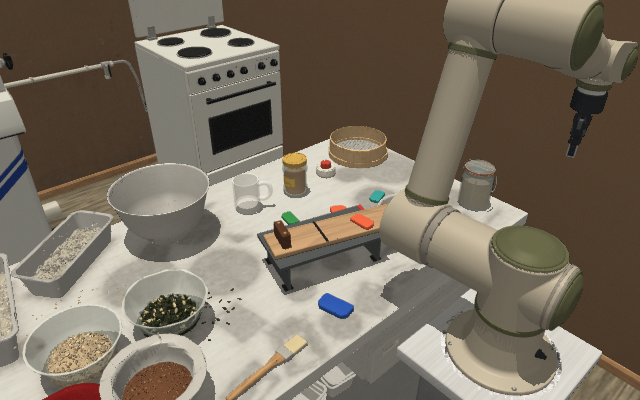

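```bash
python3 - <<'E'
from h import *
im=viewer.get_image("top"); W=cloud(im); rgb=im["color"]; hsv=cv2.cvtColor(rgb,cv2.COLOR_RGB2HSV).astype(int)
cv2.imwrite("pics/crop0.png",cv2.resize(rgb[170:300,200:440],None,fx=3.3,fy=3.3,interpolation=cv2.INTER_CUBIC)[...,::-1])
X,Y,Z=[W[...,i] for i in range(3)]
H,S,V=[hsv[...,i] for i in range(3)]
v,u=np.indices(Z.shape); roi=(u>210)&(u<380)&(v>180)&(v<285)
def rep(n,m):
    p=W[m]; r=cv2.minAreaRect(p[:,:2].astype(np.float32)); print(n,m.sum(),np.round(p.mean(0),1),"rect",np.round(r[0],1),np.round(r[1],1),round(r[2],1), "u,v",u[m].mean().round(1),v[m].mean().round(1)); return p
b=roi&(Z>93)&(Z<112); rep("board",b)
rep("bar",roi&(Z>128)&(Z<150))
rep("stand+board",roi&(Z>78)&(Z<112))
r=roi&((H<6)|(H>174))&(S>150)&(Z>75)&(Z<93); rep("red",r)
rep("scr",roi&(H<12)&(S>190)&(V>150)&(Z>98))
ln=b&(V<90)&(u>255); rep("line",ln)
for n in("board","board_grip","scraper"):
    for d in silhouettes(n,"top")[:2]: print(n,round(d["conf"],2)); rep(n,d["pixels"]&np.isfinite(Z))
E
```

```text
board 5256 [445.6  46.8 100. ] rect [453.   54.5] [360.7  98.7] 71.9 u,v 300.3 240.7
bar 276 [493.7 192.5 138.9] rect [493.9 193.2] [23.  65.5] 72.3 u,v 237.6 217.9
stand+board 8283 [454.2  61.3  94.8] rect [455.4  55.4] [366.2 150.4] 74.9 u,v 294.3 237.1
red 81 [444.8 -58.2  85.7] rect [426.5 -53.4] [  9.  144.8] 74.9 u,v 343.6 242.2
scr 309 [418.8  -5.8 109.7] rect [419.5  -6.9] [56.5 30.8] 1.5 u,v 322.0 252.3
line 44 [463.5  97.6  99.6] rect [467.1  96.3] [ 9.4 99.1] 77.3 u,v 279.1 232.8
board 0.57
board 5384 [450.2  57.4 101. ] rect [451.   60.5] [394.4  99.2] 73.0 u,v 295.7 238.6
board_grip 0.74
board_grip 5234 [450.3  58.3 101.5] rect [448.7  49.8] [370.5  96.3] 72.9 u,v 295.3 238.6
board_grip 0.63
board_grip 2788 [467.8  83.9  85.1] rect [464.8  93.1] [325.9 159.9] 76.8 u,v 285.2 231.5
scraper 0.84
scraper 572 [573.2 -80.2  14.5] rect [573.1 -81.1] [49.9 85.1] 57.4 u,v 351.0 193.7
scraper 0.77
scraper 564 [317.9 181.2  13.8] rect [316.7 183.3] [80.  48.7] 15.2 u,v 246.6 291.5
```

View pics/crop0.png

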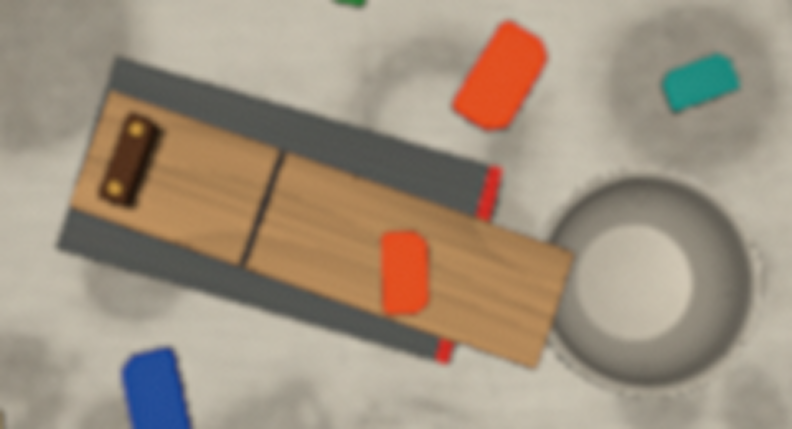

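The smaller orange piece (full image 323,252; about 31x57 mm) lies on the board. The orange one at (351,193) measures about 50x85 mm and lies on the table, so it is the look-alike. The bar is at (494,193), stand yaw is 74.9° and board yaw about 72°. The overhang is about 64 mm, so the slide is about 161 mm, with a 3° alignment.

```bash
python3 -m crank '[{"claw":1,"xyz":[0.4,-0.43,0],"roll":0},{"claw":1,"xyz":[0.66,-0.71,0],"roll":0},{"claw":1,"xyz":[0.66,-0.71,0],"roll":0},{"claw":1,"xyz":[0.66,-0.71,0],"roll":0},{"claw":1,"xyz":[0.66,-0.71,0],"roll":0},{"claw":1,"xyz":[0.66,-0.71,0],"roll":0},{"claw":1,"xyz":[0.66,-0.71,0],"roll":0},{"claw":1,"xyz":[0.66,-0.71,0],"roll":0},{"claw":1,"xyz":[0.66,-0.71,0],"roll":0},{"claw":1,"xyz":[0.66,-0.71,0],"roll":0}]'
cat >> h.py <<'E'
from scipy.spatial.transform import Rotation as Ro
def go(target, yaw_y):  # wanted TCP and world angle (deg) of tool y
    o=telemetry.get_obs(); w,x,y,z=o["tcp_rot"]; R=Ro.from_quat([x,y,z,w]).as_matrix()
    d=(np.array(target)-o["position"])
    print("t",round(float(o["t"]),2),"pos",np.round(o["position"],1),"q",np.round(o["q"],2),"F",np.round(o["force"],1),"grip",round(float(o["grasp_force"]),1),"w",round(float(o["width"]),3),"z",np.round(R[:,2],3))
    a=np.degrees(np.arctan2(R[1,1],R[0,1])); print("frac xyz",np.round(R.T@d/50,3),"y angle",round(a,2),"roll deg",round(((a-yaw_y)+180)%360-180,2))
E
python3 -c "
from h import *
go([493.9,193.2,231],-107.8)"
```

```text
t: 2.55
position: [356.6, -85.4, 231.6]
tcp_rot: [0.0, 0.99, 0.143, 0.0]
force: [0.8, -0.7, -0.3]
width: 1.001
grasp_force: 0.0
t 2.55 pos [356.6 -85.4 231.6] q [-0.56 -0.05  1.91 -0.    1.28  0.73] F [ 0.8 -0.7 -0.3] grip 0.0 w 1.001 z [ 0.001 -0.001 -1.   ]
frac xyz [ 4.209 -4.568  0.011] y angle -73.58 roll deg 34.22
```

```bash
python3 -m crank '[{"claw":1,"xyz":[0.6,-0.65,0],"roll":0},{"claw":1,"xyz":[0.6,-0.65,0],"roll":0},{"claw":1,"xyz":[0.6,-0.65,0],"roll":0},{"claw":1,"xyz":[0.6,-0.65,0],"roll":0},{"claw":1,"xyz":[0.6,-0.65,0],"roll":0},{"claw":1,"xyz":[0.6,-0.65,0],"roll":0},{"claw":1,"xyz":[0.6,-0.65,0],"roll":0},{"claw":1,"xyz":[0,0,0],"roll":0.055},{"claw":1,"xyz":[0,0,0],"roll":0.055},{"claw":1,"xyz":[0,0,0],"roll":0.055}]'
python3 -m crank '[{"claw":1,"xyz":[0,0,0],"roll":0.025},{"claw":1,"xyz":[0,0,0],"roll":0}]'
python3 - <<'E'
from h import *
im=viewer.get_image("wrist"); W=cloud(im); Z=W[...,2]; cv2.imwrite("pics/wrist1.png",im["color"][...,::-1])
m=(Z>130)&(Z<148)&(abs(W[...,0]-494)<60)&(abs(W[...,1]-193)<60)
if m.sum()>20:
    p=W[m]; print(m.sum(),p.mean(0),cv2.minAreaRect(p[:,:2].astype(np.float32)))
go([493.9,193.2,105.5],-107.8)
E
```

```text
t: 3.8
position: [493.1, 190.9, 231.2]
tcp_rot: [0.0, 0.993, -0.118, -0.0]
force: [-0.3, -0.1, 0.2]
width: 0.999
grasp_force: 0.0
t: 4.05
position: [493.2, 190.8, 231.3]
tcp_rot: [0.0, 0.988, -0.154, -0.0]
force: [0.0, -0.1, 0.5]
width: 0.999
grasp_force: 0.0
2122 [497.15346544 190.82882905 138.26786466] ((495.21331787109375, 191.36492919921875), (21.737098693847656, 65.11959075927734), 71.73973083496094)
t 4.1 pos [493.2 190.8 231.3] q [0.15 0.32 1.49 0.   1.33 2.03] F [ 0.2 -0.4 -0.6] grip 0.0 w 0.996 z [-0.  0. -1.]
frac xyz [-1.000e-03 -5.000e-02  2.516e+00] y angle -107.67 roll deg 0.13
```

View pics/wrist1.png

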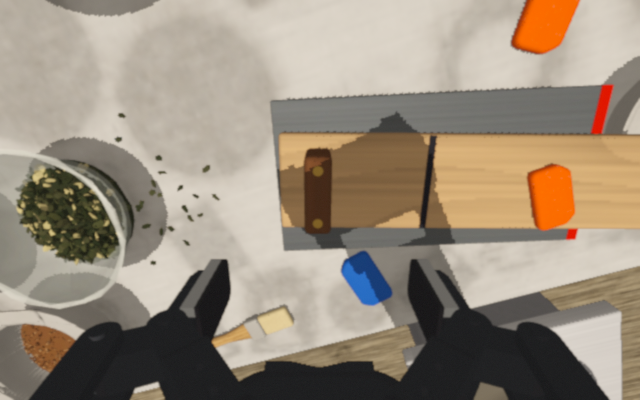

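The wrist picture shows the open fingers (225 and 410 px) straddling the bar (317,190), and the bar's measured pose agrees. Next: descend and grip.

```bash
python3 -m crank '[{"claw":1,"xyz":[0.014,-0.036,0.4],"roll":0.001},{"claw":1,"xyz":[0,0,0.6],"roll":0},{"claw":1,"xyz":[0,0,0.6],"roll":0},{"claw":1,"xyz":[0,0,0.5],"roll":0},{"claw":1,"xyz":[0,0,0.3],"roll":0},{"claw":1,"xyz":[0,0,0.116],"roll":0},{"claw":1,"xyz":[0,0,0],"roll":0}]'
python3 -m crank '[{"claw":0,"xyz":[0,0,0],"roll":0},{"claw":0,"xyz":[0,0,0],"roll":0},{"claw":0,"xyz":[0,0,0],"roll":0},{"claw":0,"xyz":[0,0,0],"roll":0},{"claw":0,"xyz":[0,0,0],"roll":0},{"claw":0,"xyz":[0,0,0],"roll":0},{"claw":0,"xyz":[0,0,0],"roll":0},{"claw":0,"xyz":[0,0,0],"roll":0}]' 80
cat > m.py <<'E'
from h import *
import sys
im=viewer.get_image("top"); W=cloud(im); rgb=im["color"]; hsv=cv2.cvtColor(rgb,cv2.COLOR_RGB2HSV).astype(int)
H,S,V=[hsv[...,i] for i in range(3)]; Z=W[...,2]
cv2.imwrite(f"pics/{sys.argv[1]}.png",cv2.resize(rgb[170:300,200:440],None,fx=3.3,fy=3.3,interpolation=cv2.INTER_CUBIC)[...,::-1])
s=np.radians(74.9); ex=-np.array([np.cos(s),np.sin(s)]); ey=np.array([-ex[1],ex[0]]); c=np.array([464.3,86.6])
a=(W[...,:2]-c)@ex; b=(W[...,:2]-c)@ey   # stand frame
wood=(H>8)&(H<22)&(S>70)&(S<190)&(V>110)&(Z>92)&(Z<108)&(abs(b)<70)&(a>-250)&(a<390)
p=np.stack([a[wood],b[wood],Z[wood]],1); front=np.percentile(p[:,0],99.8)
print("wood front",round(front-150,1),"overhang; z plane",np.round(np.linalg.lstsq(np.c_[p[:,:2]/100,np.ones(len(p))],p[:,2],rcond=None)[0],2))
q=p[(p[:,0]>-20)&(p[:,0]<front-30)]; k=np.round(q[:,0]/10)
e=np.array([[i*10,q[k==i,1].min(),q[k==i,1].max()] for i in np.unique(k)])
print("edge slopes deg",np.degrees(np.arctan(np.polyfit(e[:,0],e[:,1],1)[0])).round(2),np.degrees(np.arctan(np.polyfit(e[:,0],e[:,2],1)[0])).round(2),"mid b",e[:,1:].mean().round(1))
ln=(V<90)&(Z>92)&(Z<108)&(abs(b)<40)&(a>-60)&(a<200)
print("dark line a-150:",np.round(np.median(a[ln])-150,1),ln.sum())
sc=(H<12)&(S>190)&(V>150)&(Z>98)&(abs(b)<60); print("scraper",np.round([a[sc].mean(),b[sc].mean(),Z[sc].mean()],1),sc.sum())
E
python3 m.py grip1; python3 -c "
from h import *
go([451.3,38.3,105.5],-105.1)"
```

```text
t: 4.97
position: [494.6, 192.3, 105.9]
tcp_rot: [-0.0, 0.988, -0.156, 0.0]
force: [0.6, -0.4, 0.0]
width: 1.003
grasp_force: 0.0
t: 5.98
position: [494.5, 192.3, 105.9]
tcp_rot: [-0.0, 0.988, -0.156, 0.0]
force: [-1.0, -0.5, 5.8]
width: 0.246
grasp_force: 79.1
wood front 62.9 overhang; z plane [-6.000e-02 -3.100e-01  9.962e+01]
edge slopes deg -8.14 -2.92 mid b -7.1
dark line a-150: -185.2 404
scraper [100.7 -19.7 109.6] 304
t 6.03 pos [494.5 192.4 105.9] q [0.15 0.46 1.64 0.   1.04 2.03] F [-1.6 -1.   5.2] grip 79.1 w 0.248 z [ 0.001  0.    -1.   ]
frac xyz [0.128 3.198 0.007] y angle -107.95 roll deg -2.85
```

View pics/grip1.png

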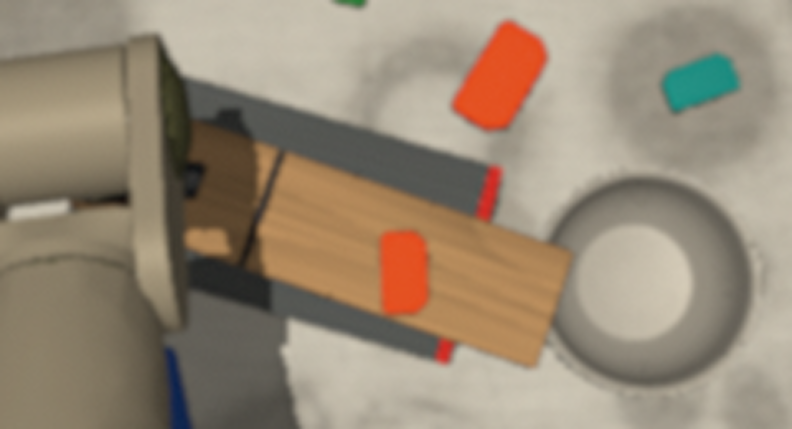

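Gripped at 79 N. The crop shows nothing shifted: the line is at (265,205) and the scraper at (405,272). Now the first half of a gentle slide, turning the board into line with the stand on the way.

```bash
python3 -m crank '[{"claw":0,"xyz":[0.002,0.05,0],"roll":-0.001},{"claw":0,"xyz":[0.004,0.1,0],"roll":-0.002},{"claw":0,"xyz":[0.006,0.15,0],"roll":-0.002},{"claw":0,"xyz":[0.006,0.2,0],"roll":-0.002},{"claw":0,"xyz":[0.005,0.2,0],"roll":-0.002},{"claw":0,"xyz":[0.004,0.2,0],"roll":-0.002},{"claw":0,"xyz":[0.003,0.2,0],"roll":-0.002},{"claw":0,"xyz":[0.002,0.2,0],"roll":-0.002},{"claw":0,"xyz":[0,0.15,0],"roll":-0.001},{"claw":0,"xyz":[0,0.1,0],"roll":0}]'
python3 m.py mid1; python3 -c "
from h import *
go([451.3,38.3,105.9],-105.1)"
```

```text
t: 7.28
position: [474.4, 117.4, 105.9]
tcp_rot: [-0.0, 0.991, -0.131, 0.001]
force: [0.9, 4.5, 5.3]
width: 0.246
grasp_force: 79.2
wood front 140.2 overhang; z plane [-7.000e-02 -1.300e-01  9.962e+01]
edge slopes deg -1.48 13.76 mid b -4.4
dark line a-150: -105.7 425
scraper [178.9  -8.7 109.7] 311
t 7.33 pos [474.3 117.  105.9] q [0.   0.38 1.77 0.   1.   1.83] F [-0.6 -0.2  5.7] grip 79.3 w 0.246 z [ 0.001  0.    -1.   ]
frac xyz [-3.40e-02  1.64e+00 -1.00e-03] y angle -105.07 roll deg 0.03
```

```bash
python3 -m crank '[{"claw":0,"xyz":[-0.003,0.07,0],"roll":0},{"claw":0,"xyz":[-0.003,0.12,0],"roll":0},{"claw":0,"xyz":[-0.003,0.18,0],"roll":0},{"claw":0,"xyz":[-0.003,0.2,0],"roll":0},{"claw":0,"xyz":[-0.003,0.2,0],"roll":0},{"claw":0,"xyz":[-0.003,0.2,0],"roll":0},{"claw":0,"xyz":[-0.003,0.2,0],"roll":0},{"claw":0,"xyz":[-0.003,0.18,0],"roll":0},{"claw":0,"xyz":[-0.003,0.12,0],"roll":0},{"claw":0,"xyz":[-0.003,0.06,0],"roll":0}]'
python3 -m crank '[{"claw":0,"xyz":[0,0.01,0],"roll":0},{"claw":0,"xyz":[0,0,0],"roll":0}]'
python3 m.py end1; python3 - <<'E'
from h import *
go([451.3,38.3,105.9],-105.1)
for c in ("scene","wrist"): cv2.imwrite(f"pics/{c}2.png",viewer.get_image(c)["color"][...,::-1])
E
```

```text
t: 8.57
position: [453.0, 43.9, 105.9]
tcp_rot: [-0.0, 0.991, -0.131, 0.001]
force: [1.5, 3.9, 6.0]
width: 0.247
grasp_force: 79.3
t: 8.82
position: [452.9, 43.5, 105.9]
tcp_rot: [-0.0, 0.991, -0.131, 0.001]
force: [0.7, 2.3, 5.8]
width: 0.248
grasp_force: 79.3
wood front 217.0 overhang; z plane [-8.000e-02 -3.000e-01  9.969e+01]
edge slopes deg -7.38 3.49 mid b 0.8
dark line a-150: -22.1 191
scraper [255.6 -10.2 109.3] 315
t 8.88 pos [452.9  43.5 105.9] q [-0.16  0.31  1.86  0.    0.97  1.67] F [2.1 3.2 7. ] grip 79.3 w 0.243 z [ 0.001  0.    -1.   ]
frac xyz [-0.004  0.109 -0.001] y angle -105.06 roll deg 0.04
```

View pics/end1.png

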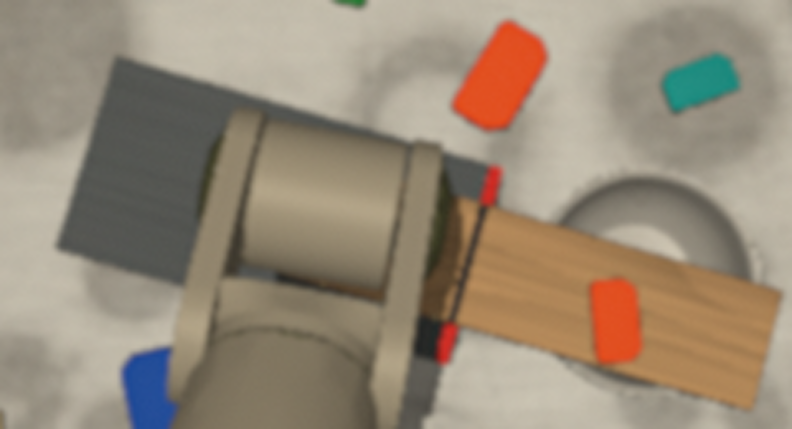

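View pics/wrist2.png

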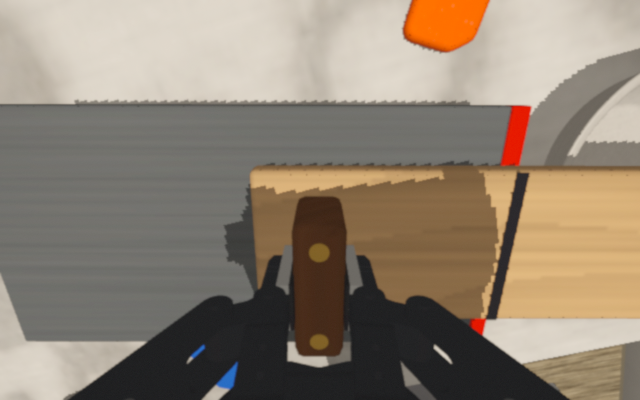

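The pictures show the board aligned, the scraper on it at crop (615,320), and the line at (470,260) just inside the outer edge of the red strip. Measuring the rest by ray-plane intersection in the top and wrist cameras.

```bash
cat > f.py <<'E'
from h import *
s=np.radians(74.9); ex=-np.array([np.cos(s),np.sin(s)]); ey=np.array([-ex[1],ex[0]]); c=np.array([464.3,86.6])
def plane(im,h):
    R=cv2.Rodrigues(np.array(im["rvec"],float))[0]; C=-R.T@np.array(im["tvec"]).ravel()
    v,u=np.indices((400,640)); d=np.stack([(u-im["cx"])/im["fx"],(v-im["cy"])/im["fy"],np.ones(u.shape)],-1)@R
    P=C+d*((h-C[2])/d[...,2])[...,None]; return (P[...,:2]-c)@ex,(P[...,:2]-c)@ey
for cam in("top","wrist"):
    im=viewer.get_image(cam); hsv=cv2.cvtColor(im["color"],cv2.COLOR_RGB2HSV).astype(int); H,S,V=[hsv[...,i] for i in range(3)]
    a,b=plane(im,85); r=((H<6)|(H>174))&(S>150)&(V>90)&(a>125)&(a<165)&(abs(b)<80)
    a2,b2=plane(im,99); l=(V<75)&(a2>115)&(a2<165)&(abs(b2)<38)
    for n,m,A,B in(("red",r,a,b),("line",l,a2,b2)):
        if m.sum()<10: print(cam,n,m.sum()); continue
        rows=np.array([[A[(m)&(np.round(B/3)==k)].min(),A[(m)&(np.round(B/3)==k)].max(),k*3] for k in np.unique(np.round(B[m]/3))])
        lo,hi=np.median(rows[:,0]),np.median(rows[:,1]); f=np.polyfit(rows[:,2],rows[:,:2].mean(1),1)
        print(cam,n,m.sum(),"inner,outer",lo.round(1),hi.round(1),"mid at b=0",f[1].round(1),"slope deg",np.degrees(f[0]).round(2),"b range",rows[[0,-1],2])
E
python3 f.py
```

```text
top red 99 inner,outer 141.0 148.6 mid at b=0 144.7 slope deg 0.32 b range [-72.  72.]
top line 81 inner,outer 116.3 122.8 mid at b=0 121.6 slope deg -7.44 b range [-18.  39.]
wrist red 1332 inner,outer 140.9 150.7 mid at b=0 146.3 slope deg -0.51 b range [-69.  75.]
wrist line 1194 inner,outer 142.1 146.9 mid at b=0 143.5 slope deg 3.9 b range [-39.  39.]
```

```bash
python3 -m crank '[{"claw":0,"xyz":[0,0.03,0],"roll":0},{"claw":0,"xyz":[0,0.05,0],"roll":0},{"claw":0,"xyz":[0,0.03,0],"roll":0},{"claw":0,"xyz":[0,0.014,0],"roll":0},{"claw":0,"xyz":[0,0,0],"roll":0},{"claw":0,"xyz":[0,0,0],"roll":0}]'
sed -i 's/(a2>115)&(a2<165)&(abs(b2)<38)/(a2>140)\&(a2<162)\&(abs(b2)<35)/' f.py; python3 f.py; python3 m.py end2; python3 - <<'E'
from h import *
im=viewer.get_image("wrist"); cv2.imwrite("pics/wrist3.png",cv2.resize(im["color"][80:360,400:640],None,fx=2,fy=2,interpolation=cv2.INTER_CUBIC)[...,::-1])
go([451.3,38.3,105.9],-105.1)
E
```

```text
t: 9.82
position: [451.3, 37.6, 105.9]
tcp_rot: [-0.0, 0.991, -0.131, 0.001]
force: [-0.2, 3.5, 6.4]
width: 0.244
grasp_force: 79.3
top red 78 inner,outer 142.4 148.8 mid at b=0 145.6 slope deg -0.45 b range [-72.  72.]
top line 11 inner,outer 149.0 149.4 mid at b=0 148.9 slope deg 2.25 b range [-12.  21.]
wrist red 1225 inner,outer 141.0 150.5 mid at b=0 146.5 slope deg -0.69 b range [-63.  75.]
wrist line 1092 inner,outer 148.2 153.0 mid at b=0 150.6 slope deg 0.01 b range [-36.  36.]
wood front 222.7 overhang; z plane [-0.12 -0.51 99.85]
edge slopes deg -5.81 3.68 mid b 0.4
dark line a-150: -13.6 176
scraper [261.6 -10.3 109.6] 314
t 10.03 pos [451.3  37.6 105.9] q [-0.18  0.31  1.87  0.    0.96  1.66] F [1.3 3.1 5.6] grip 79.3 w 0.245 z [ 0.001  0.    -1.   ]
frac xyz [-0.003 -0.013 -0.   ] y angle -105.06 roll deg 0.04
```

View pics/wrist3.png

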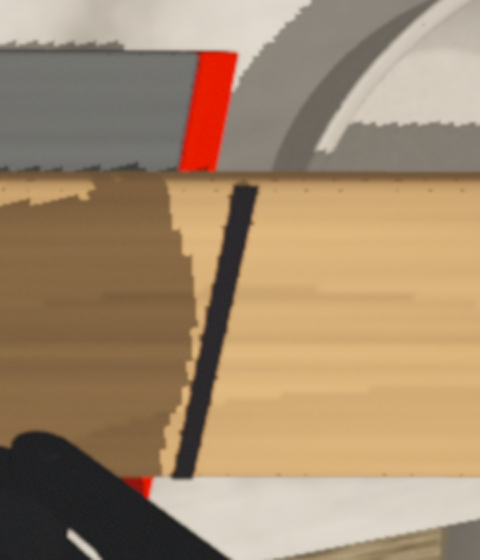

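View pics/end2.png

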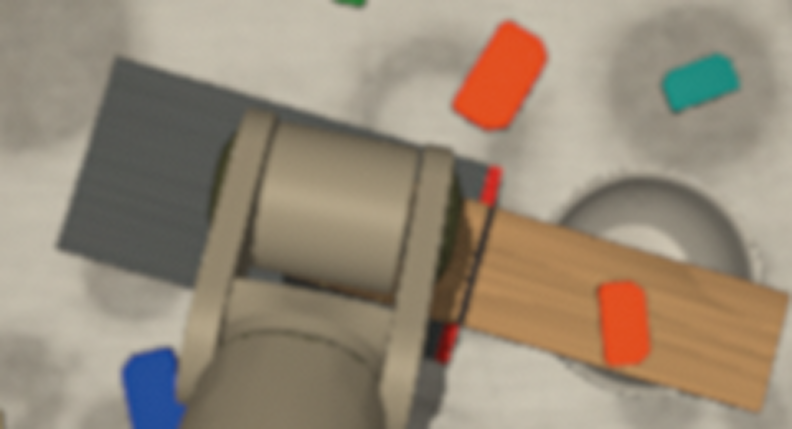

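The line's middle is at 150.6 mm against the red outer edge at about 150.5 to 151, and parallel to it. The board is level, the scraper is still on it, the bowl has not moved and the grip holds at 79 N. Handing in.

```bash
python3 -c "
from h import *
print(finish_job())"
```

```text
the job is handed in; nothing more can be done
None
```

I slid the board out until its dark line lay within about 1 mm of the stand's red outer edge, and handed the job in at about 10 s with the board still gripped, flat and level, the scraper on it and the bowl unmoved; I didn't re-measure the mug, jar and timer, but the arm never went near them.

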